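# Pack the lab loan kit into its foam

## Robot

A 6-joint arm with a two-finger parallel gripper is mounted at the origin on the work surface. World frame = base frame: x ahead of the robot, y to its left, z up, the work surface at z = 0. Lengths are in m, angles in rad, forces in N, time in s.
With the tool pointing down it reaches from about 0.35 to 1 m from the base axis. Payload 7.1 kg.
Tool frame: the origin (TCP) lies at the very end of the fingers, on their centre line; the grasp point (between the pads) lies 19 mm behind it; z points along the fingers, y is the direction in which the jaws open and shut (so a half turn about z gives the same grasp; the last joint's range is limited). The gripper opens to 85 mm and grips with 20 to 120 N. Pads are 22 mm wide; open, the fingers measure 114 mm over their backs; the gripper's body (76 mm by 85 mm) begins 54 mm behind the grasp point. The pads swing forward as they close: fully open they stand 13 mm farther back than shut.
Start: joints at [1.311, 0.423, 1.63, -0, 1.089, -0.019], TCP at [0.149, 0.607, 0.231] pointing down, gripper open.
Joint ranges: [-3, 3], [-0.9, 2.11], [0.09, 2.58], [-1.31, 4.45], [0.11, 2.69], [-2.54, 2.54]. Speed limits (rad/s): [2.39, 2.39, 3.01, 3.14, 3.14, 3.14].

## Interface

Orientations are given as a unit quaternion [x, y, z, w].
In Python, from station import * gives the robot as it stands. The module is installed in compiled form; this text tells all that it offers.
- The arm moves only by the shell command python3 -m creep 'ROWS' [FORCE]. ROWS is text: rows parted by semicolons, each of 7 numbers parted by spaces: the shift along the tool's x, y, z in mm, then the turn, a rotation vector about the tool's x, y, z in rad, then the closure, from -1 (fully open) to 1 (shut). A call has 1 to 5 rows; each row is the pose to reach, as a shift and turn from the pose commanded when the call began, along the tool's axes at that moment; what a row does not reach only later rows make up. A row lasts 1/8 s, in which the tool goes at most 62.5 mm and 10.7 degrees, less where a joint would pass 70% of its speed; a pose out of reach is approached as far as the arm can. A call with a gripper value outside its range is refused whole. The fingers move at their own pace and stop on an object; FORCE is the grip in N (left out, the last holds). Time passes only in rows, so rows that repeat a pose let the fingers close. It gives the time, the measured TCP pose, the force and the opening at its end, in the units of the state.
- state(): the state, without advancing time (a new reading comes with each control period).
- read_camera(name): name is "scene" or "side" or "wrist"; returns (picture, depth): 400x640x3 uint8, red, green, blue; 400x640 float32, m along the optical axis (not along the pixel's ray), 0 where there is no reading.
- get_calibration(name): a dict with "fx", "fy", "cx", "cy" (pixels), "k1" (the pictures are not rectified: a ray, as slopes to the right and down, at radius r is drawn at 1 + k1 r^2 times it, then the intrinsics apply), "R" (3x3) and "t" (3): a world point X has camera coordinates R X + t; the wrist camera has in their place "mount" (4x4, takes a point from camera to tool coordinates, whose origin is the TCP and whose axes are the flange's). Camera axes: x right, y down, z forward; pixel columns grow to the right and rows downward; lengths in m; the calibration is good to about 2 mm. A picture is of the moment at which its call begins: read the wrist's pose just before it. get_calibration takes no time and is no camera call.
- close_job(): hands the job in, once; it reports no verdict.
The state is a dict: "time_s": time; "joint_pos": joint angles; "qvel": joint speeds; "joint_torque": joint torques, N m; "tool_pos": TCP position; "eef_rot": TCP orientation; "ft_force": force on the tool from outside, world axes, zero at the start; "ft_torque": the same for the moment, N m; "grip_width": opening from 0.0 (shut) to 1.0 (fully open).
Only numpy, scipy, OpenCV 4.12 (cv2) and the standard library are available. Lean on these libraries where they do the work, as an engineer would, in place of code of your own. Each camera call takes 0.05 s, during which the arm holds its last target.

## Task

Pack the lab loan kit: put the orange tube rack, the square bottle, the stack of Petri dishes and the lying blue-capped tube each into the foam cut-out of its own shape in the open case, fully down on the floor of the cut-out, with rack, bottle and dishes upright and the tube lying along its slot. Set each down gently instead of dropping it, let go, and leave the tip box and the round glass bottle where they stand.

Things in the scene. Friction and masses are not known exactly. Their poses are not given: they have to be found in the camera images.
- rack_center (a point): Orange rectangular microtube rack with green tube lids in some of its 12 holes, standing on the bench: 84 mm along its x, 58 mm along its y, 45 mm tall (the lids stand 4 mm higher, at the top only). Grip it across the 58 mm. This point is its centre, half-way up, 22.5 mm above its underside; z up.
- bottle_center (a point): Square pink plastic bottle with a round white cap, standing upright: body 52 x 52 mm and 66 mm tall with vertical sides, then a shoulder, cap 34 mm across, 98 mm tall overall. Grip it across two opposite sides or by the cap. Point: on its axis, 49 mm above its underside; x and y square to its sides, z up.
- dishes_center (a point): Stack of three closed round Petri dishes with amber agar, fixed together as one pack, standing flat: 60 mm diameter, 45 mm tall. This point is its centre, 22.5 mm above its underside; z up.
- tube_center (a point): Whitish conical-bottom tube with a blue eight-sided cap (so it does not roll), lying on its side: 120 mm long along its x, cap at the -x end (14 mm long, 35 mm across), body 29 mm diameter, tapering over the last 20 mm. Point: on its axis half-way along, 16 mm above what it lies on. Grip it across the body (along its y).
- bay_rack_floor (a point): Foam block 150 (x) x 130 (y) mm, dark top 34 mm above the bench, one of four in the open case. Rectangular recess for the rack: 98 (x) x 72 (y) mm, 12 mm deep, 7 mm spare all round. A grey-floored finger notch, 50 (x) x 116 (y) mm and 10 mm deep, crosses its middle. Point: centre of the yellow recess floor, 22 mm above the bench, z up.
- bay_bottle_floor (a point): Foam block 150 (x) x 130 (y) mm, dark top 34 mm above the bench, one of four in the open case. Square recess for the square bottle: 66 x 66 mm, 12 mm deep, 7 mm spare all round, sides along x and y, no finger notch. Point: centre of the yellow recess floor, 22 mm above the bench, z up.
- bay_dishes_floor (a point): Foam block 150 (x) x 130 (y) mm, dark top 34 mm above the bench, one of four in the open case. Round recess for the dishes: 74 mm diameter, 12 mm deep, 7 mm spare all round. A grey-floored finger notch, 50 (x) x 116 (y) mm and 10 mm deep, crosses its middle. Point: centre of the yellow recess floor, 22 mm above the bench, z up.
- bay_tube_floor (a point): Foam block 150 (x) x 130 (y) mm, dark top 34 mm above the bench, one of four in the open case. Long recess for the lying tube: 134 (x) x 49 (y) mm, 12 mm deep, 7 mm spare all round; the tube lies along x, cap at either end. A grey-floored finger notch, 50 (x) x 116 (y) mm and 10 mm deep, crosses its middle. Point: centre of the yellow recess floor, 22 mm above the bench, z up.
- tipbox: Bystander, not to be moved: grey pipette tip box with a yellow top and rows of pale tips, 82 mm along x, 122 mm along y, 55 mm tall, loose on the bench. Origin at the centre of its underside.
- flask: Bystander, not to be moved: round clear glass bottle with a black cap, 72 mm diameter, 144 mm tall, standing loose on the bench. Origin at the centre of its underside.
Not all that is in view belongs to the job. Several things look just like the part that bears rack_center: the one meant starts farthest to the robot's right. There is more than one size of the part that bears dishes_center; the job needs the larger.

How it is judged:
By the outcome, as a careful person would: the job done as asked, in the order asked, and still so for the second after the job is handed in, with the robot touching nothing.
It also fails if it takes over 128 s, if anything falls off the work surface, if the arm or the gripper's body presses on something with over 40 N, if the wrist force passes 120 N, or if a joint passes its speed limit or range.

## Working session

There is one attempt and no reset: what is moved stays moved. The work goes in short steps, Python scripts to look and compute and a shell command to move; the robot and the scene stay as the last step left them, time stands still between calls to the robot, and variables do not carry over. Pictures are saved under pics/ and viewed, and the job is handed in when it is done.

```bash
mkdir -p pics; cat > h.py <<'E'
from station import *
import numpy as np, cv2
from scipy.spatial.transform import Rotation as Ro
def save(img,n,s=1): cv2.imwrite('pics/'+n,cv2.cvtColor(img,cv2.COLOR_RGB2BGR))
E
python3 - <<'E'
from h import *
s=state(); print({k:np.round(v,3) for k,v in s.items()})
for n in ["scene","side","wrist"]:
    p,d=read_camera(n); save(p,n+'0.png'); np.savez('pics/'+n+'0.npz',p=p,d=d); c=get_calibration(n); print(n,{k:np.round(v,4).tolist() for k,v in c.items()}, (d>0).mean())
E
```

```text
{'time_s': np.float64(0.0), 'joint_pos': array([ 1.311,  0.424,  1.631, -0.   ,  1.089, -0.019]), 'qvel': array([-0.   , -0.001,  0.   ,  0.   , -0.001, -0.001]), 'joint_torque': array([-1.0000e-03, -5.5737e+01, -2.8175e+01,  0.0000e+00,  7.0000e-03,
        0.0000e+00]), 'tool_pos': array([0.149, 0.606, 0.231]), 'eef_rot': array([ 0.12 ,  0.993, -0.001, -0.   ]), 'ft_force': array([-0.344, -0.427, -0.553]), 'ft_torque': array([ 0.014, -0.039,  0.005]), 'grip_width': np.float64(1.002)}
scene {'fx': 508.4753, 'fy': 508.4753, 'cx': 312.5579, 'cy': 197.0528, 'k1': -0.0727, 'R': [[-0.0917, 0.9957, 0.0135], [0.7001, 0.0741, -0.7102], [-0.7081, -0.0557, -0.7039]], 't': [0.0361, -0.2545, 1.6957]} 0.9959609375
side {'fx': 464.1605, 'fy': 464.1605, 'cx': 318.5022, 'cy': 203.1305, 'k1': 0.0129, 'R': [[0.8873, -0.4612, -0.0082], [-0.3362, -0.6346, -0.6959], [0.3157, 0.6202, -0.7181]], 't': [-0.3706, 0.1814, 1.5066]} 0.99566796875
wrist {'fx': 309.9537, 'fy': 309.9537, 'cx': 318.0163, 'cy': 201.0837, 'k1': -0.0069, 'mount': [[-0.0012, -0.9546, -0.298, 0.075], [1.0, -0.001, -0.0006, -0.0003], [0.0003, -0.298, 0.9546, -0.1433], [0.0, 0.0, 0.0, 1.0]]} 0.9959921875
```

View pics/scene0.png

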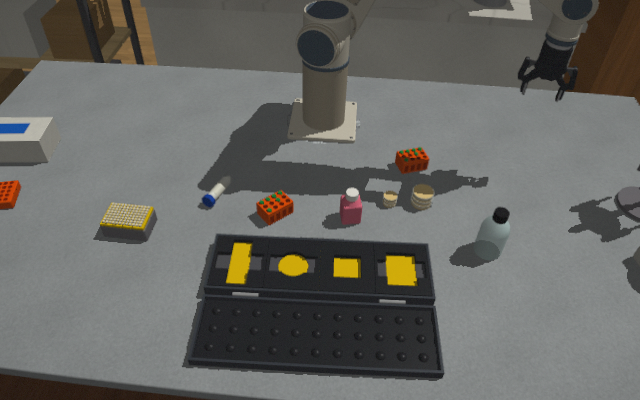

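View pics/side0.png

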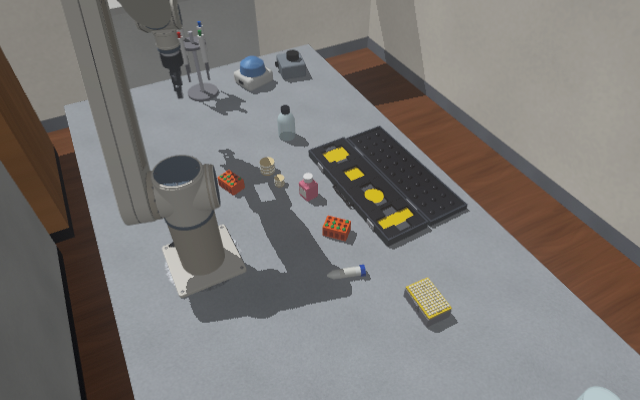

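View pics/wrist0.png

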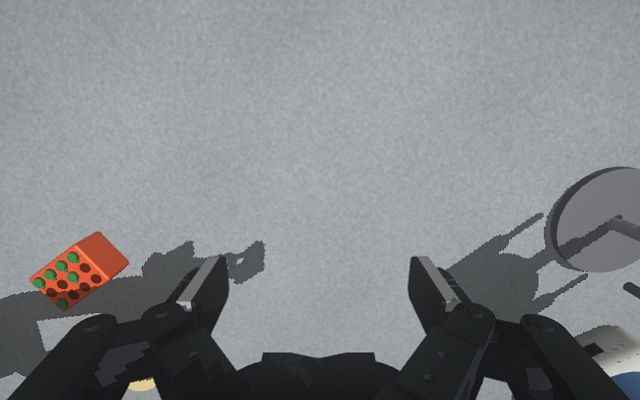

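The three racks are the orange blobs in the scene view at about (412,160), (275,207) and (8,194). I also see the tube at (217,190), the bottle at (350,208), two dish stacks at (422,196) and (390,199), and the case bays at (240,262), (293,265), (346,267) and (400,270). Next I'll zoom in and measure.

```bash
cat >> h.py <<'E'
def cloud(p,d,n,pose=None):
    c=get_calibration(n); K=np.array([[c['fx'],0,c['cx']],[0,c['fy'],c['cy']],[0,0,1]])
    uv=np.stack(np.meshgrid(np.arange(640),np.arange(400)),-1).reshape(-1,1,2).astype(float)
    xy=cv2.undistortPoints(uv,K,np.array([c['k1'],0,0,0,0])).reshape(400,640,2)
    X=np.dstack([xy,np.ones((400,640))])*d[...,None]
    if 'mount' in c:
        M=np.array(c['mount']); X=X@M[:3,:3].T+M[:3,3]
        R=Ro.from_quat(pose['eef_rot']).as_matrix(); return X@R.T+pose['tool_pos']
    return (X-np.array(c['t']))@np.array(c['R'])
def ray(n,pts,z,pose=None):
    """pixels -> points on plane z"""
    c=get_calibration(n); K=np.array([[c['fx'],0,c['cx']],[0,c['fy'],c['cy']],[0,0,1]])
    xy=cv2.undistortPoints(np.asarray(pts,float).reshape(-1,1,2),K,np.array([c['k1'],0,0,0,0])).reshape(-1,2)
    X=np.c_[xy,np.ones(len(xy))]
    if 'mount' in c:
        M=np.array(c['mount']); R=Ro.from_quat(pose['eef_rot']).as_matrix()
        D=X@M[:3,:3].T@R.T; o=R@M[:3,3]+pose['tool_pos']
    else:
        R=np.array(c['R']); D=X@R; o=-R.T@np.array(c['t'])
    return o+D*((z-o[2])/D[:,2])[:,None]
E
python3 - <<'E'
from h import *
z=np.load('pics/scene0.npz'); p,d=z['p'],z['d']; W=cloud(p,d,'scene')
save(np.hstack([cv2.resize(p[165:225,0:80],None,fx=5,fy=5,interpolation=0),cv2.resize(p[165:225,380:460],None,fx=5,fy=5,interpolation=0)]),'z1.png')
print('table z',np.median(W[180:230,140:190,2]))
hsv=cv2.cvtColor(p,cv2.COLOR_RGB2HSV)
for nm,lo,hi in [('yellow',(22,200,120),(32,255,255)),('orange',(3,190,80),(14,255,255)),('blue',(105,150,60),(125,255,255)),('pink',(160,90,60),(178,255,255)),('amber',(14,40,90),(24,180,255))]:
    m=cv2.inRange(hsv,lo,hi)
    n,l,st,c=cv2.connectedComponentsWithStats(m)
    for i in range(1,n):
        if st[i,4]>50:
            q=W[l==i]; print(nm,st[i],np.round(np.median(q,0),3),'min',np.round(np.percentile(q,2,0),3),'max',np.round(np.percentile(q,98,0),3))
E
```

```text
table z 0.0006307420350657345
yellow [133 207  20  23  84] [ 0.548 -0.419  0.05 ] min [ 0.498 -0.441  0.044] max [ 0.573 -0.415  0.056]
yellow [226 243  25  41 752] [ 0.635 -0.159  0.023] min [ 0.572 -0.182  0.019] max [ 0.692 -0.136  0.028]
yellow [278 255  30  21 488] [ 0.627 -0.028  0.023] min [ 0.598 -0.06   0.019] max [0.659 0.006 0.034]
yellow [386 256  31  30 808] [0.616 0.234 0.022] min [0.573 0.2   0.018] max [0.657 0.268 0.027]
yellow [333 258  25  20 445] [0.621 0.101 0.023] min [0.593 0.073 0.019] max [0.656 0.129 0.035]
orange [396 148  33  25 473] [0.215 0.275 0.042] min [0.175 0.234 0.007] max [0.241 0.322 0.049]
orange [  0 181  20  28 467] [ 0.463 -0.856  0.026] min [ 0.419 -0.895  0.006] max [ 0.503 -0.835  0.032]
orange [257 191  36  34 679] [ 0.452 -0.095  0.042] min [ 0.405 -0.141  0.009] max [ 0.484 -0.055  0.048]
blue [  0 124  29   9 237] [ 0.248 -0.936  0.087] min [ 0.225 -0.98   0.082] max [ 0.274 -0.892  0.091]
blue [203 194  12  13 110] [ 0.431 -0.284  0.025] min [ 0.421 -0.301  0.004] max [ 0.439 -0.269  0.037]
pink [340 195  22  29 509] [0.455 0.104 0.05
[... 158 characters left out ...]
ber [130   0  28  66 892] [-1.244 -1.126 -0.347] min [-1.265 -1.168 -0.565] max [-0.596 -0.8    0.002]
amber [97  9  6 19 54] [-0.778 -1.117 -0.061] min [-0.795 -1.124 -0.091] max [-0.753 -1.111 -0.008]
amber [112  37  25  28 359] [-1.245 -1.262 -0.504] min [-1.265 -1.344 -0.571] max [-0.75  -1.055 -0.203]
amber [336  66  12  61 374] [0.036 0.057 0.125] min [0.011 0.047 0.02 ] max [0.052 0.067 0.219]
amber [412 184  22  26 356] [0.366 0.3   0.043] min [0.329 0.275 0.007] max [0.385 0.326 0.049]
amber [383 191  15  16 175] [0.374 0.212 0.028] min [0.339 0.196 0.003] max [0.386 0.229 0.034]
amber [102 203  51  24 797] [ 0.531 -0.475  0.054] min [ 0.494 -0.531  0.048] max [ 0.566 -0.423  0.06 ]
```

View pics/z1.png

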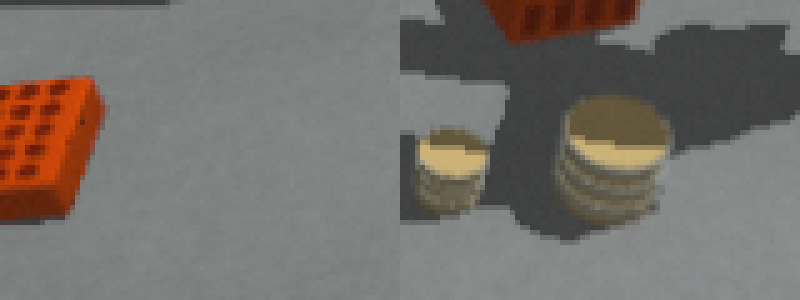

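```bash
cat >> h.py <<'E'
def go(x,y,z,deg):
    """print tool-frame shift (mm) and turn (rad) to reach pos with tool y (mod 180) at world angle deg, pointing down"""
    s=state(); R0=Ro.from_quat(s['eef_rot']); R=R0.as_matrix()
    a=np.radians(deg); yy=np.array([np.cos(a),np.sin(a),0])
    if yy@R[:,1]<0: yy=-yy
    zz=np.array([0,0,-1.]); R1=Ro.from_matrix(np.c_[np.cross(yy,zz),yy,zz])
    sh=R.T@(np.array([x,y,z])-s['tool_pos'])*1000
    print('shift',np.round(sh,1),'turn',np.round((R0.inv()*R1).as_rotvec(),3),'at',np.round(s['tool_pos'],4),'t',round(float(s['time_s']),2),'j6',np.round(s['joint_pos'][5],2),'F',np.round(s['ft_force'],1),'w',round(float(s['grip_width']),3))
E
python3 -c "
from h import *
go(.48,-.03,.33,92.8)"
```

```text
shift [-473.3 -539.4  -98.7] turn [-0.001 -0.    -0.29 ] at [0.1489 0.6066 0.2307] t 0.15 j6 -0.02 F [ 0.2 -1.1 -0.8] w 1.0
```

```bash
python3 -m creep '0 0 -60 0 0 0 -1; -473 -539 -99 0 0 -0.29 -1; -473 -539 -99 0 0 -0.29 -1; -473 -539 -99 0 0 -0.29 -1; -473 -539 -99 0 0 -0.29 -1' ; python3 -c "
from h import *
go(.48,-.03,.33,92.8)"
```

```text
time_s: 0.78
tool_pos: [0.2646, 0.3836, 0.3049]
eef_rot: [-0.025, 1.0, -0.0, 0.0]
ft_force: [1.6, 0.3, -0.6]
grip_width: 1.0
shift [-194.5 -423.8  -25. ] turn [-0.     0.     0.001] at [0.2646 0.3836 0.3049] t 0.78 j6 -0.68 F [ 1.6  0.3 -0.6] w 1.0
```

```bash
python3 -m creep '-195 -424 -25 0 0 0 -1; -195 -424 -25 0 0 0 -1; -195 -424 -25 0 0 0 -1; -195 -424 -25 0 0 0 -1; -195 -424 -25 0 0 0 -1' ; python3 -m creep '-80 -174 -10 0 0 0 -1; -80 -174 -10 0 0 0 -1; -80 -174 -10 0 0 0 -1; -80 -174 -10 0 0 0 -1' ;  python3 - <<'E'
from h import *
go(.48,-.03,.33,92.8)
s=state(); p,d=read_camera('wrist'); save(p,'w1.png'); np.savez('pics/w1.npz',p=p,d=d,pos=s['tool_pos'],rot=s['eef_rot'])
E
```

```text
time_s: 1.4
tool_pos: [0.4088, 0.1068, 0.3219]
eef_rot: [-0.025, 1.0, 0.0, 0.0]
ft_force: [1.7, 1.0, 0.6]
grip_width: 1.0
time_s: 1.9
tool_pos: [0.4981, -0.0645, 0.3315]
eef_rot: [-0.022, 1.0, -0.0, 0.0]
ft_force: [-0.2, 0.5, 0.0]
grip_width: 1.004
shift [16.6 35.2  1.5] turn [-0.001  0.    -0.004] at [ 0.4981 -0.0645  0.3315] t 1.9 j6 -1.77 F [-0.2  0.5  0. ] w 1.004
```

View pics/w1.png

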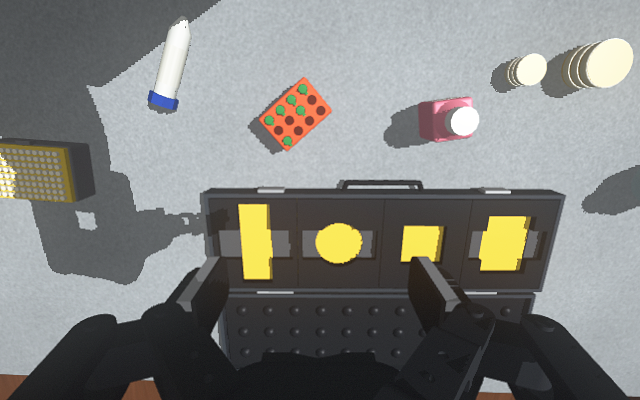

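The view shows the tube (168,65; cap at its lower end), rack (295,113), bottle (450,120), small dishes (525,70) and large dishes (600,63). The yellow bays are at (255,242), (339,243), (421,243) and (505,243). I'll measure them all from this picture.

```bash
cat > m.py <<'E'
from h import *
z=np.load('pics/w1.npz'); p,d=z['p'],z['d']; pose=dict(tool_pos=z['pos'],eef_rot=z['rot']); W=cloud(p,d,'wrist',pose)
hsv=cv2.cvtColor(p,cv2.COLOR_RGB2HSV)
cam=W*0; M=np.array(get_calibration('wrist')['mount']); cam=Ro.from_quat(z['rot']).as_matrix()@M[:3,3]+z['pos']; print('cam',cam)
print('bench',np.round(W[60:120,210:250,2].mean(),4),'foam top',np.round(np.median(W[205:225,280:310,2]),4))
m=cv2.inRange(hsv,(20,120,120),(34,255,255)); m[:195]=0
n,l,st,c=cv2.connectedComponentsWithStats(m)
th=np.radians(2.8)
B=[]
for i in range(1,n):
    if st[i,4]<400: continue
    v,u=np.where(l==i); uv=np.c_[u,v]
    f=ray('wrist',uv,.022,pose); t=ray('wrist',uv,.034,pose)
    B.append(f.mean(0)); 
    for th in [np.radians(2.8)]:
        R2=np.array([[np.cos(th),np.sin(th)],[-np.sin(th),np.cos(th)]])
        F=(f[:,:2])@R2.T; T=t[:,:2]@R2.T; C=R2@cam[:2]
        def ext(k):
            lo=(F if F[:,k].min()<C[k] else T); hi=(F if F[:,k].max()>C[k] else T)
            return np.percentile(lo[:,k],.7),np.percentile(hi[:,k],99.3)
        ex,ey=ext(0),ext(1); ce=R2.T@[np.mean(ex),np.mean(ey)]
        print('bay',st[i][:5],'size',np.round([ex[1]-ex[0],ey[1]-ey[0]],4),'centre',np.round(ce,4),'depthz',np.round(np.median(W[l==i][:,2]),4))
B=np.array(B); print('axis',np.degrees(np.arctan2(*(B[-1]-B[0])[:2][::-1])))
def rect(mask,zz,nm):
    n,l,st,c=cv2.connectedComponentsWithStats(mask.astype(np.uint8)); i=1+np.argmax(st[1:,4])
    v,u=np.where(l==i); X=ray('wrist',np.c_[u,v],zz,pose)[:,:2]
    r=cv2.minAreaRect((X*1000).astype(np.float32)); circ=cv2.minEnclosingCircle((X*1000).astype(np.float32))
    print(nm,st[i],'rect',np.round(r[0],1),np.round(r[1],1),round(r[2],1),'circ',np.round(circ[0],1),round(circ[1],1),'mean',np.round(X.mean(0)*1000,1),'depth med',np.round(np.median(W[l==i],0),4))
    return X
roi=np.zeros((400,640),bool)
def box(a,b,c,d): r=roi.copy(); r[b:d,a:c]=1; return r
zc=W[...,2]
rect(box(240,60,350,165)&(zc>.040)&(zc<.06),.045,'rack top')
rect(box(410,80,490,155)&(zc>.09),.098,'cap')
rect(box(410,80,490,155)&(zc>.02),.066,'bottle all')
rect(box(555,20,640,110)&(zc>.041),.045,'dish')
rect(box(490,40,556,95)&(zc>.02),.03,'smalldish')
X=rect(box(130,5,210,120)&(zc>.010)&(d>0),.016,'tube')
b=cv2.inRange(hsv,(105,120,40),(128,255,255)); rect(box(130,5,210,120)&(b>0),.016,'bluecap')
E
python3 m.py
```

```text
cam [ 0.42302754 -0.06826924  0.47473433]
bench 0.0018 foam top 0.035
bay [ 238  204   35   76 2297] size [0.1348 0.0501] centre [ 0.6369 -0.158 ] depthz 0.0232
bay [ 479  216   52   55 2325] size [0.0991 0.0763] centre [0.6209 0.2324] depthz 0.0227
bay [ 315  223   48   41 1489] size [0.0713 0.0715] centre [ 0.6313 -0.0272] depthz 0.0231
bay [ 401  225   42   37 1323] size [0.0677 0.0652] centre [0.6255 0.1034] depthz 0.023
axis 92.28129221957857
rack top [ 259   77   73   75 2778] rect [438.3 -98.8] [57.7 83.6] 43.3 circ [438.4 -98.7] 49.3 mean [437.4 -98.5] depth med [ 0.4372 -0.0983  0.0461]
cap [448 107  31  29 719] rect [434.5 102.9] [32.1 36.1] 2.6 circ [433.6 102.7] 18.3 mean [434.1 102.7] depth med [0.4339 0.1025 0.0985]
bottle all [ 420   97   59   46 2212] rect [433.9  99.6] [53.3 72.8] 10.7 circ [431.5  97.6] 39.6 mean [433.8  97.9] depth med [0.433  0.0913 0.0713]
dish [ 583   38   51   50 1882] rect [355.6 300.6] [58.  61.9] 2.8 circ [356.2 300.5] 31.3 mean [355.1 300.6] depth med [0.3553 0.2999 0.0456]
smalldish [512  53  34  33 861] rect [365.9 209.5] [39.5 44. ] 2.7 circ [366.  209.5] 22.1 mean [366.1 209.8] depth med [0.366  0.2096 0.0305]
tube [ 148   15   44   95 2203] rect [ 377.9 -269.7] [ 41.8 123.1] 69.4 circ [ 376.4 -274.4] 62.0 mean [ 380.4 -271.4] depth med [ 0.3809 -0.2662  0.0284]
bluecap [148  90  30  20 313] rect [ 427.1 -288.7] [40.8 16.4] 73.4 circ [ 425.8 -288.4] 20.6 mean [ 427.3 -289.2] depth med [ 0.4272 -0.2801  0.0332]
```

```bash
python3 -c "
from h import *
go(.438,-.0987,.09,43.3)"
```

```text
shift [ 60.7 -32.9 241.3] turn [-0.    -0.001  0.861] at [ 0.4973 -0.0631  0.3312] t 1.95 j6 -1.77 F [-0.4 -0.4  0.3] w 1.001
```

```bash
python3 -m creep '61 -33 241 0 0 0.861 -1; 61 -33 241 0 0 0.861 -1; 61 -33 241 0 0 0.861 -1; 61 -33 241 0 0 0.861 -1; 61 -33 241 0 0 0.861 -1' ; python3 -c "
from h import *
go(.438,-.0987,.09,43.3)"
```

```text
time_s: 2.58
tool_pos: [0.4322, -0.0951, 0.0866]
eef_rot: [0.397, 0.918, -0.001, -0.005]
ft_force: [0.8, 0.2, 0.9]
grip_width: 0.999
shift [-6.6  1.8 -3.5] turn [-0.006 -0.009 -0.001] at [ 0.4322 -0.0951  0.0866] t 2.58 j6 -1.0 F [0.8 0.2 0.9] w 0.999
```

Settle and look before descending.

```bash
python3 -m creep '0 0 0 0 0 0 -1; 0 0 0 0 0 0 -1' ; cat > snap.py <<'E'
import sys
from h import *
s=state(); p,d=read_camera(sys.argv[1]); save(p,sys.argv[2]+'.png'); np.savez('pics/'+sys.argv[2]+'.npz',p=p,d=d,pos=s['tool_pos'],rot=s['eef_rot'])
E
python3 snap.py wrist w2; python3 -c "
from h import *
go(.438,-.0987,.012,43.3)"
```

```text
time_s: 2.82
tool_pos: [0.4381, -0.0965, 0.0914]
eef_rot: [0.393, 0.919, 0.0, 0.001]
ft_force: [0.3, -0.2, 0.0]
grip_width: 0.997
shift [-1.1 -1.7 79.5] turn [0.001 0.002 0.006] at [ 0.4383 -0.0967  0.0915] t 2.88 j6 -1.01 F [-0.1 -0.6  0.6] w 0.999
```

View pics/w2.png

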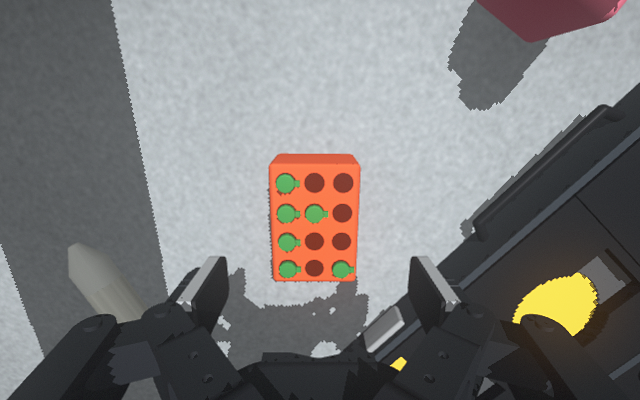

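The rack is square to the jaws and centred at column 315, with fingers at about 210 and 435. I'm descending.

```bash
python3 -m creep '-1 -1.5 50 0 0 0 -1; -1 -1.5 79.5 0 0 0 -1; -1 -1.5 79.5 0 0 0 -1; -1 -1.5 79.5 0 0 0 -1; -1 -1.5 79.5 0 0 0 -1'; python3 -m creep '0 0 0 0 0 0 0.8; 0 0 0 0 0 0 0.8; 0 0 0 0 0 0 0.8; 0 0 0 0 0 0 0.8; 0 0 0 0 0 0 0.8' 40; python3 -m creep '0 0 0 0 0 0 0.8; 0 0 0 0 0 0 0.8; 0 0 0 0 0 0 0.8'; python3 -c "
from h import *
go(.438,-.0987,.16,43.3)"
```

```text
time_s: 3.5
tool_pos: [0.4382, -0.099, 0.0125]
eef_rot: [0.395, 0.919, 0.0, 0.001]
ft_force: [-0.5, 0.1, 1.0]
grip_width: 1.0
time_s: 4.12
tool_pos: [0.4376, -0.099, 0.0119]
eef_rot: [0.395, 0.919, 0.0, 0.001]
ft_force: [-1.0, -0.3, 8.9]
grip_width: 0.676
time_s: 4.5
tool_pos: [0.4377, -0.099, 0.0119]
eef_rot: [0.395, 0.919, 0.0, 0.001]
ft_force: [-1.5, 0.8, 9.4]
grip_width: 0.672
shift [  -0.2    0.5 -148.1] turn [0.001 0.001 0.003] at [ 0.4377 -0.099   0.0119] t 4.5 j6 -1.01 F [-1.5  0.8  9.4] w 0.672
```

```bash
python3 -m creep '0 0 -30 0 0 0 0.8; 0 0 -80 0 0 0 0.8; 0 0 -148 0 0 0 0.8; 0 0 -148 0 0 0 0.8; 0 0 -148 0 0 0 0.8'; python3 -c "
from h import *
go(.6209,.2324,.16,92.3)"
```

```text
time_s: 5.12
tool_pos: [0.4369, -0.0988, 0.1593]
eef_rot: [0.395, 0.919, 0.0, 0.0]
ft_force: [-0.3, -0.0, -1.5]
grip_width: 0.674
shift [113.7 361.4  -0.7] turn [ 0.     0.001 -0.852] at [ 0.4369 -0.0988  0.1593] t 5.12 j6 -1.01 F [-0.3 -0.  -1.5] w 0.674
```

```bash
python3 -m creep '18 57 0 0 0 -0.14 0.8; 36 114 0 0 0 -0.28 0.8; 54 171 0 0 0 -0.42 0.8; 72 228 0 0 0 -0.56 0.8; 90 285 0 0 0 -0.70 0.8'; python3 -m creep '24 76 0 0 0 -0.152 0.8; 24 76 0 0 0 -0.152 0.8; 24 76 0 0 0 -0.152 0.8; 24 76 0 0 0 -0.152 0.8'; python3 snap.py wrist w3;python3 -c "
from h import *
go(.6209,.2324,.16,92.3)"
```

```text
time_s: 5.75
tool_pos: [0.5812, 0.1641, 0.1561]
eef_rot: [0.053, 0.999, -0.001, -0.002]
ft_force: [0.7, -0.6, -0.9]
grip_width: 0.668
time_s: 6.25
tool_pos: [0.5661, 0.2392, 0.1581]
eef_rot: [-0.019, 1.0, -0.001, -0.001]
ft_force: [-0.4, -0.0, -2.6]
grip_width: 0.673
shift [-54.1  -8.7  -1.6] turn [-0.001 -0.001 -0.002] at [0.5665 0.239  0.1585] t 6.3 j6 -1.23 F [-0.2  0.9 -1.6] w 0.671
```

View pics/w3.png

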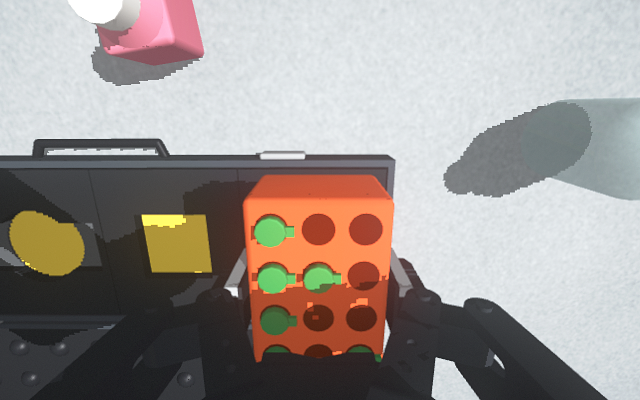

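```bash
python3 -m creep '-54 -8.7 0 0 0 0 0.8; -54 -8.7 50 0 0 0 0.8; -54 -8.7 88 0 0 0 0.8; -54 -8.7 88 0 0 0 0.8; -54 -8.7 88 0 0 0 0.8';  python3 snap.py wrist w4;python3 -c "
from h import *
go(.6209,.2324,.035,92.3)"
```

```text
time_s: 6.92
tool_pos: [0.622, 0.2337, 0.0725]
eef_rot: [-0.019, 1.0, 0.0, 0.001]
ft_force: [0.4, -0.3, -0.5]
grip_width: 0.673
shift [ 1.6 -1.6 38.2] turn [ 0.001  0.003 -0.001] at [0.6224 0.2341 0.0732] t 6.97 j6 -1.27 F [ 0.6  0.  -1.3] w 0.672
```

View pics/w4.png

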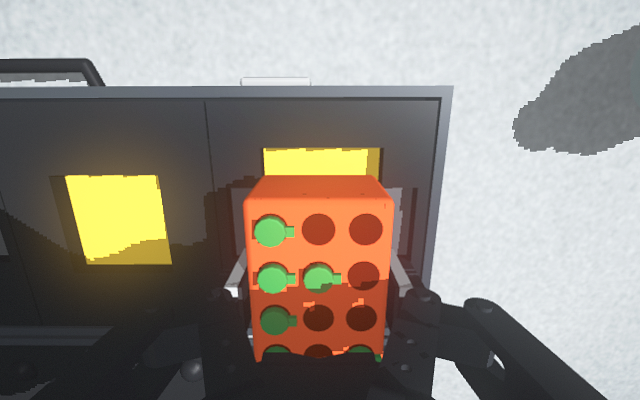

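```bash
python3 - <<'E'
from h import *
z=np.load('pics/w4.npz'); p=z['p']; pose=dict(tool_pos=z['pos'],eef_rot=z['rot'])
save(cv2.resize(p[130:190,230:430],None,fx=4,fy=4,interpolation=0),'z4.png')
for zz in (.022,.034): print(np.round(ray('wrist',[(263,149),(263,175),(368,155),(382,149),(384,175)],zz,pose)*1000,1).tolist())
E
```

```text
[[574.8, 196.9, 22.0], [591.3, 196.7, 22.0], [576.1, 262.5, 22.0], [572.0, 270.9, 22.0], [588.4, 273.8, 22.0]]
[[573.0, 199.0, 34.0], [588.6, 198.7, 34.0], [574.2, 260.5, 34.0], [570.4, 268.4, 34.0], [585.8, 271.1, 34.0]]
```

View pics/z4.png

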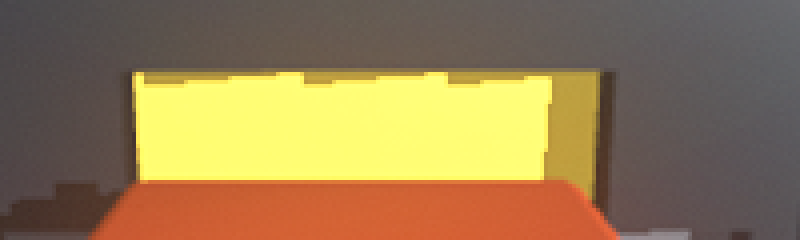

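```bash
python3 -m creep '1 0 12 0 0 0 0.8; 1 0 24 0 0 0 0.8; 1 0 33 0 0 0 0.8; 1 0 36 0 0 0 0.8; 1 0 36 0 0 0 0.8';python3 -c "
from h import *
go(.6209,.2324,.035,92.3)"
```

```text
time_s: 7.6
tool_pos: [0.6199, 0.2343, 0.0349]
eef_rot: [-0.02, 1.0, -0.0, -0.0]
ft_force: [0.5, -0.1, -1.4]
grip_width: 0.676
shift [-0.9 -1.9 -0.1] turn [-0. -0.  0.] at [0.6199 0.2343 0.0349] t 7.6 j6 -1.27 F [ 0.5 -0.1 -1.4] w 0.676
```

```bash
python3 -m creep '0 0 1 0 0 0 0.8; 0 0 1 0 0 0 0.8'; python3 -m creep '0 0 1 0 0 0 0.8; 0 0 1 0 0 0 0.8'
```

```text
time_s: 7.85
tool_pos: [0.62, 0.2342, 0.0342]
eef_rot: [-0.02, 1.0, 0.0, 0.0]
ft_force: [-0.0, -0.7, -2.0]
grip_width: 0.672
time_s: 8.1
tool_pos: [0.62, 0.2343, 0.034]
eef_rot: [-0.02, 1.0, 0.0, 0.0]
ft_force: [-2.5, -0.9, 5.0]
grip_width: 0.672
```

```bash
python3 -m creep '0 0 0 0 0 0 0.2; 0 0 0 0 0 0 -0.1; 0 0 0 0 0 0 -0.4; 0 0 0 0 0 0 -0.6; 0 0 0 0 0 0 -0.65'; python3 -m creep '0 0 0 0 0 0 -0.65; 0 0 -20 0 0 0 -0.65; 0 0 -60 0 0 0 -0.65; 0 0 -120 0 0 0 -0.65; 0 0 -120 0 0 0 -0.65'; python3 -m creep '60 0 -60 0 0 0 -0.65; 60 0 -60 0 0 0 -0.65; 60 0 -60 0 0 0 -0.65'; python3 snap.py wrist w5;python3 -c "
from h import *
go(.434,.1015,.18,92.3)"
```

```text
time_s: 8.72
tool_pos: [0.62, 0.2342, 0.0331]
eef_rot: [-0.02, 1.0, 0.0, 0.0]
ft_force: [-0.8, 0.9, -0.3]
grip_width: 0.823
time_s: 9.35
tool_pos: [0.6236, 0.2356, 0.1603]
eef_rot: [-0.02, 1.0, 0.002, 0.005]
ft_force: [-0.0, 1.0, -0.9]
grip_width: 0.825
time_s: 9.72
tool_pos: [0.5598, 0.2321, 0.2149]
eef_rot: [-0.02, 1.0, 0.0, 0.001]
ft_force: [-0.7, 0.2, 0.2]
grip_width: 0.825
shift [ 131.4 -125.3   33.6] turn [0.    0.002 0.   ] at [0.5602 0.232  0.2139] t 9.78 j6 -1.24 F [-0.6  0.5 -0.7] w 0.822
```

View pics/w5.png

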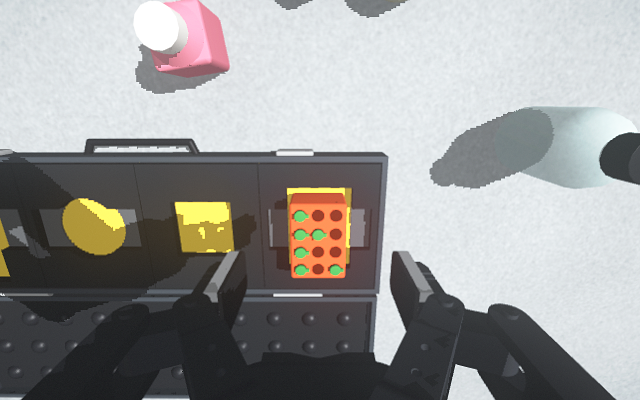

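Rack sits inside its bay at (319,235). Next: check its top height, then go look at the bottle.

```bash
python3 - <<'E'
from h import *
z=np.load('pics/w5.npz'); W=cloud(z['p'],z['d'],'wrist',dict(tool_pos=z['pos'],eef_rot=z['rot']))
P=W[205:276,293:345]; print('rack top z pct',np.round(np.percentile(P[...,2],[5,25,50,75,95]),4), 'corners',np.round([W[208,296],W[208,340],W[272,296],W[272,340]],4).tolist(),'foam',np.round(np.median(W[180:195,140:160,2]),4))
E
python3 -m creep '60 -63 -20 0 0 0 -1; 100 -125 -20 0 0 0 -1; 100 -125 -20 0 0 0 -1; 100 -125 -20 0 0 0 -1; 100 -125 -20 0 0 0 -1'; python3 snap.py wrist w6;python3 -c "
from h import *
go(.434,.1015,.18,92.3)"
```

```text
rack top z pct [0.0669 0.0677 0.0683 0.0691 0.0722] corners [[0.584, 0.2106, 0.0672], [0.5818, 0.254, 0.0684], [0.6527, 0.2122, 0.0721], [0.6511, 0.258, 0.0718]] foam 0.035
time_s: 10.4
tool_pos: [0.4661, 0.1031, 0.2328]
eef_rot: [-0.02, 1.0, 0.0, 0.0]
ft_force: [-0.2, -0.2, -0.3]
grip_width: 1.004
shift [32.2 -0.6 52.8] turn [0. 0. 0.] at [0.4661 0.1034 0.2328] t 10.45 j6 -1.42 F [-0.1 -0.2  0.3] w 1.0
```

View pics/w6.png

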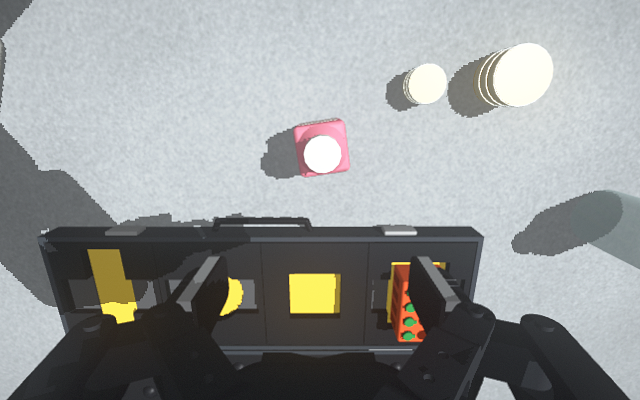

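The bottle is at (322,150), turned a few degrees. Rack top reads 0.068 against 0.067 expected, with the foam reading 1 mm high too, so it's fully seated.

```bash
python3 - <<'E'
from h import *
z=np.load('pics/w6.npz'); p=z['p']; pose=dict(tool_pos=z['pos'],eef_rot=z['rot']); W=cloud(p,z['d'],'wrist',pose)
def rect(m,zz,nm):
    v,u=np.where(m); X=ray('wrist',np.c_[u,v],zz,pose)[:,:2]; r=cv2.minAreaRect((X*1000).astype(np.float32)); print(nm,m.sum(),np.round(r[0],1),np.round(r[1],1),round(r[2],1))
roi=np.zeros((400,640),bool); roi[105:190,280:365]=1; zc=W[...,2]
rect(roi&(zc>.06),.066,'top body+cap'); rect(roi&(zc>.06)&(zc<.075),.066,'body top'); rect(roi&(zc>.09),.098,'cap'); 
print(np.round(np.histogram(zc[roi&(zc>.02)],bins=np.arange(.02,.11,.006)),3))
E
```

```text
top body+cap 2658 [430.7 111.9] [63.5 78.5] 30.4
body top 1397 [433.5 105. ] [51.5 51.3] 10.9
cap 1121 [426.4 110.8] [57.  70.1] 31.6Traceback (most recent call last):
  File "<stdin>", line 7, in <module>
    return _wrapfunc(a, 'round', decimals=decimals, out=out)
    return _wrapit(obj, method, *args, **kwds)
    conv = _array_converter(obj)
ValueError: setting an array element with a sequence. The requested array has an inhomogeneous shape after 1 dimensions. The detected shape was (2,) + inhomogeneous part.
```

```bash
python3 - <<'E'
from h import *
z=np.load('pics/w6.npz'); p=z['p']; pose=dict(tool_pos=z['pos'],eef_rot=z['rot']); W=cloud(p,z['d'],'wrist',pose)
roi=np.zeros((400,640),np.uint8); roi[105:190,280:365]=1; zc=W[...,2]
for lo,hi,zz in [(.09,.105,.098),(.058,.072,.066)]:
    m=roi*((zc>lo)&(zc<hi)).astype(np.uint8); m=cv2.morphologyEx(m,cv2.MORPH_OPEN,np.ones((3,3),np.uint8))
    n,l,st,c=cv2.connectedComponentsWithStats(m); i=1+np.argmax(st[1:,4]); v,u=np.where(l==i); X=ray('wrist',np.c_[u,v],zz,pose)[:,:2]; r=cv2.minAreaRect((X*1000).astype(np.float32)); print(st[i],X.mean(0),np.round(r[0],1),np.round(r[1],1),round(r[2],1))
go(.434,.104,.13,100.9)
E
```

```text
[ 304  136   37   37 1081] [0.43345946 0.10486623] [433.7 104.7] [32.3 32.4] 2.2
[ 294  120   56   58 1162] [0.42980158 0.10451177] [433.5 105. ] [51.5 51.3] 10.9
shift [ 32.1   1.9 102.8] turn [ 0.    0.   -0.15] at [0.4661 0.1034 0.2328] t 10.45 j6 -1.42 F [-0.1 -0.2  0.3] w 1.0
```

```bash
python3 -m creep '32.5 2.5 50 0 0 -0.15 -1; 32.5 2.5 100 0 0 -0.15 -1; 32.5 2.5 103 0 0 -0.15 -1; 32.5 2.5 103 0 0 -0.15 -1'; python3 -c "
from h import *
go(.4335,.1048,.034,100.9)"
```

```text
time_s: 10.95
tool_pos: [0.4338, 0.1047, 0.1308]
eef_rot: [-0.095, 0.995, 0.0, 0.0]
ft_force: [0.9, 0.9, 0.5]
grip_width: 1.001
shift [ 0.4  0.1 96.8] turn [0.    0.001 0.   ] at [0.4338 0.1047 0.1308] t 10.95 j6 -1.55 F [0.9 0.9 0.5] w 1.001
```

```bash
python3 -m creep '0.4 0 40 0 0 0 -1; 0.4 0 80 0 0 0 -1; 0.4 0 97 0 0 0 -1; 0.4 0 97 0 0 0 -1; 0.4 0 97 0 0 0 -1'; python3 -m creep '0 0 0 0 0 0 0.8; 0 0 0 0 0 0 0.8; 0 0 0 0 0 0 0.8; 0 0 0 0 0 0 0.8; 0 0 0 0 0 0 0.8' 40; python3 -m creep '0 0 0 0 0 0 0.8; 0 0 0 0 0 0 0.8; 0 0 0 0 0 0 0.8'; python3 -m creep '0 0 -30 0 0 0 0.8; 0 0 -80 0 0 0 0.8; 0 0 -126 0 0 0 0.8; 0 0 -126 0 0 0 0.8; 0 0 -126 0 0 0 0.8';python3 -c "
from h import *
go(.6255,.1038,.16,92.3)"
```

```text
time_s: 11.58
tool_pos: [0.4338, 0.1044, 0.0346]
eef_rot: [-0.095, 0.995, 0.0, 0.002]
ft_force: [1.1, -0.4, 0.1]
grip_width: 1.0
time_s: 12.2
tool_pos: [0.4327, 0.1042, 0.0341]
eef_rot: [-0.095, 0.995, 0.0, 0.001]
ft_force: [-1.6, -1.0, 9.9]
grip_width: 0.601
time_s: 12.58
tool_pos: [0.4328, 0.1042, 0.0341]
eef_rot: [-0.095, 0.995, 0.0, 0.001]
ft_force: [-1.1, 0.2, 9.2]
grip_width: 0.606
time_s: 13.2
tool_pos: [0.4316, 0.1039, 0.1589]
eef_rot: [-0.095, 0.995, -0.0, -0.0]
ft_force: [-0.1, 0.3, -2.0]
grip_width: 0.601
shift [-190.4  -36.8   -1.2] turn [-0.   -0.    0.15] at [0.4316 0.1039 0.1589] t 13.2 j6 -1.55 F [-0.1  0.3 -2. ] w 0.601
```

```bash
python3 -m creep '-48 -9 0 0 0 0.04 0.8; -95 -18 0 0 0 0.08 0.8; -143 -28 0 0 0 0.12 0.8; -190 -37 0 0 0 0.15 0.8; -190 -37 0 0 0 0.15 0.8'; python3 -m creep '0 0 55 0 0 0 0.8; 0 0 55 0 0 0 0.8; 0 0 55 0 0 0 0.8' ; python3 snap.py wrist w7; python3 -c "
from h import *
go(.6255,.1038,.056,92.3)"
```

```text
time_s: 13.82
tool_pos: [0.6276, 0.1033, 0.1566]
eef_rot: [-0.02, 1.0, -0.0, -0.001]
ft_force: [-1.4, -0.0, -1.5]
grip_width: 0.598
time_s: 14.2
tool_pos: [0.6249, 0.1036, 0.1042]
eef_rot: [-0.02, 1.0, -0.0, -0.001]
ft_force: [0.0, -0.3, -0.3]
grip_width: 0.601
shift [ 0.5  0.  49.3] turn [0.    0.001 0.   ] at [0.6259 0.1038 0.1053] t 14.25 j6 -1.47 F [ 0.5 -0.  -0.8] w 0.603
```

View pics/w7.png

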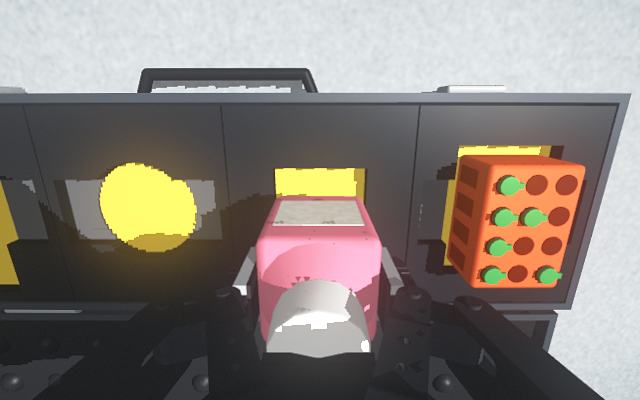

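```bash
python3 - <<'E'
from h import *
z=np.load('pics/w7.npz'); p=z['p']; pose=dict(tool_pos=z['pos'],eef_rot=z['rot'])
save(cv2.resize(p[150:270,240:400],None,fx=5,fy=5,interpolation=0),'z7.png')
for zz in (.022,.034): print(np.round(ray('wrist',[(275,169),(275,190),(363,169),(367,169)],zz,pose)*1000,1).tolist())
E
```

```text
[[596.5, 69.9, 22.0], [612.6, 69.9, 22.0], [594.0, 134.9, 22.0], [593.9, 137.8, 22.0]]
[[594.1, 71.5, 34.0], [609.3, 71.5, 34.0], [591.6, 133.0, 34.0], [591.5, 135.8, 34.0]]
```

View pics/z7.png

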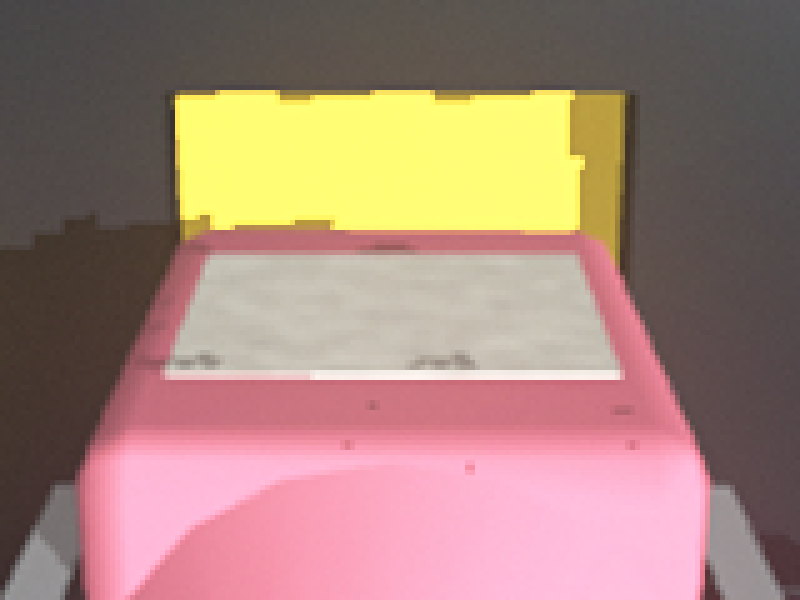

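```bash
python3 -m creep '0 0.5 15 0 0 0 0.8; 0 0.5 30 0 0 0 0.8; 0 0.5 42 0 0 0 0.8; 0 0.5 47 0 0 0 0.8; 0 0.5 47 0 0 0 0.8'; python3 -m creep '0 0 1 0 0 0 0.8; 0 0 1 0 0 0 0.8'; python3 -m creep '0 0 1 0 0 0 0.8; 0 0 1 0 0 0 0.8'
```

```text
time_s: 14.88
tool_pos: [0.6256, 0.1041, 0.0568]
eef_rot: [-0.02, 1.0, -0.0, -0.0]
ft_force: [0.0, -0.6, -1.3]
grip_width: 0.6
time_s: 15.12
tool_pos: [0.6258, 0.1041, 0.0562]
eef_rot: [-0.02, 1.0, 0.0, 0.0]
ft_force: [-0.4, -0.4, 0.1]
grip_width: 0.604
time_s: 15.38
tool_pos: [0.6258, 0.1041, 0.0561]
eef_rot: [-0.02, 1.0, 0.0, 0.0]
ft_force: [-3.6, -0.3, 7.6]
grip_width: 0.602
```

```bash
python3 -m creep '0 0 0 0 0 0 0.2; 0 0 0 0 0 0 -0.1; 0 0 0 0 0 0 -0.4; 0 0 0 0 0 0 -0.6; 0 0 0 0 0 0 -0.65'; python3 -m creep '0 0 0 0 0 0 -0.65; 0 0 -20 0 0 0 -0.65; 0 0 -60 0 0 0 -0.65; 0 0 -120 0 0 0 -0.65; 0 0 -160 0 0 0 -0.65'; python3 -m creep '60 0 0 0 0 0 -0.65; 60 0 0 0 0 0 -0.65; 60 0 0 0 0 0 -0.65'; python3 snap.py wrist w8;python3 - <<'E'
from h import *
go(.3555,.3006,.16,92.3)
z=np.load('pics/w8.npz'); W=cloud(z['p'],z['d'],'wrist',dict(tool_pos=z['pos'],eef_rot=z['rot']))
zc=W[150:300,250:390,2]; print(np.histogram(zc[zc>.05],bins=np.arange(.05,.14,.005)))
E
```

```text
time_s: 16.0
tool_pos: [0.6256, 0.1041, 0.0549]
eef_rot: [-0.02, 1.0, -0.0, -0.0]
ft_force: [-0.4, -0.4, -0.8]
grip_width: 0.821
time_s: 16.62
tool_pos: [0.6266, 0.1042, 0.2195]
eef_rot: [-0.02, 1.0, 0.0, 0.002]
ft_force: [0.2, -0.9, -0.5]
grip_width: 0.826
time_s: 17.0
tool_pos: [0.5663, 0.1018, 0.2166]
eef_rot: [-0.02, 1.0, 0.0, 0.001]
ft_force: [-0.1, -0.3, 0.1]
grip_width: 0.824
shift [203.4 207.1  55.9] turn [0.    0.003 0.   ] at [0.5669 0.1019 0.2163] t 17.05 j6 -1.45 F [-0.4 -0.9  1. ] w 0.823
(array([ 83,  74,  83,  87, 106, 102, 147, 646, 439, 308,  73,  80,  92,
       169, 947,   0,   0]), array([0.05 , 0.055, 0.06 , 0.065, 0.07 , 0.075, 0.08 , 0.085, 0.09 ,
       0.095, 0.1  , 0.105, 0.11 , 0.115, 0.12 , 0.125, 0.13 , 0.135]))
```

View pics/w8.png

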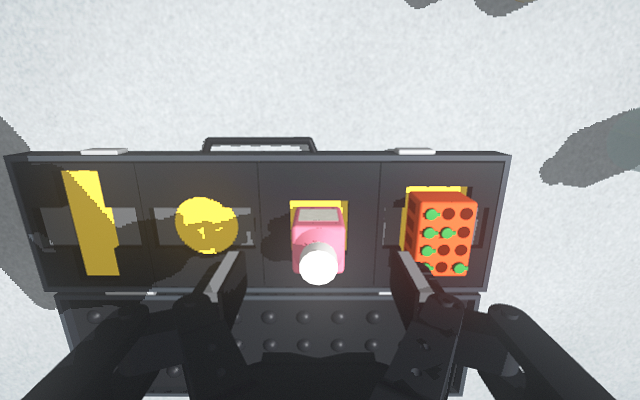

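Bottle is in its bay at (320,245), cap top at 0.121. Now the large dish stack.

```bash
python3 -m creep '50 50 0 0 0 0 -0.85; 100 100 0 0 0 0 -0.85; 150 150 0 0 0 0 -0.85; 180 207 20 0 0 0 -0.85; 180 207 20 0 0 0 -0.85'; python3 -m creep '0 0 0 0 0 0 -0.85; 0 0 0 0 0 0 -0.85'; python3 snap.py wrist w9; python3 - <<'E'
from h import *
go(.3555,.3006,.08,92.3)
z=np.load('pics/w9.npz'); p=z['p']; pose=dict(tool_pos=z['pos'],eef_rot=z['rot']); W=cloud(p,z['d'],'wrist',pose)
zc=W[...,2]; m=((zc>.040)&(zc<.052)).astype(np.uint8); m[300:]=0; m=cv2.morphologyEx(m,cv2.MORPH_OPEN,np.ones((5,5),np.uint8))
n,l,st,c=cv2.connectedComponentsWithStats(m)
for i in range(1,n):
    if st[i,4]>300:
        v,u=np.where(l==i); X=ray('wrist',np.c_[u,v],.045,pose)[:,:2]; r=cv2.minAreaRect((X*1000).astype(np.float32)); print(st[i],X.mean(0),np.round(r[0],1),np.round(r[1],1))
E
```

```text
time_s: 17.68
tool_pos: [0.3767, 0.3039, 0.1951]
eef_rot: [-0.021, 1.0, 0.0, 0.0]
ft_force: [-0.2, -0.0, -0.6]
grip_width: 0.924
time_s: 17.92
tool_pos: [0.3786, 0.3015, 0.1954]
eef_rot: [-0.02, 1.0, 0.0, 0.0]
ft_force: [0.4, -1.0, -0.1]
grip_width: 0.927
shift [ 23.2   0.4 115.4] turn [ 0.     0.001 -0.001] at [0.3787 0.3011 0.1954] t 17.98 j6 -0.96 F [-0.  -0.9  0.5] w 0.921
[ 259    0   76   26 1139] [0.22850868 0.27023654] [231.  277.1] [18.5 62.1]
[ 290  130   62   62 2994] [0.35433069 0.30223096] [355.5 302.2] [58.6 58.5]
```

View pics/w9.png

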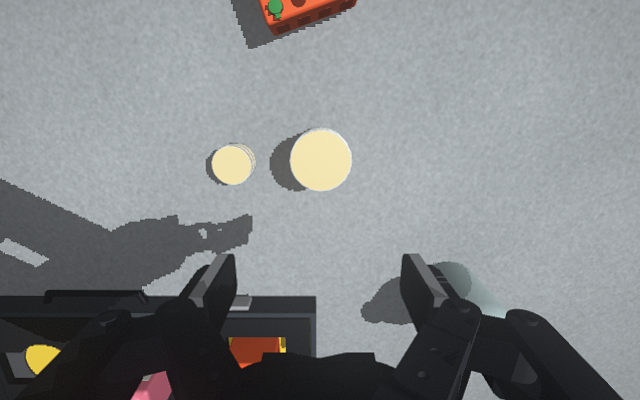

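```bash
python3 -m creep '23 1.5 60 0 0 0 -0.85; 23 1.5 115 0 0 0 -0.85; 23 1.5 115 0 0 0 -0.85; 23 1.5 115 0 0 0 -0.85'; python3 - <<'E'
from h import *
go(.355,.3022,.012,92.3)
print(ray('scene',[(488,258),(501,212)],0)[0], ray('scene',[(501,212)],.144))
E
```

```text
time_s: 18.48
tool_pos: [0.3561, 0.3022, 0.0816]
eef_rot: [-0.019, 1.0, 0.001, 0.001]
ft_force: [1.3, 0.2, 1.4]
grip_width: 0.924
shift [ 1.2 -0.  69.6] turn [ 0.001  0.002 -0.001] at [0.3561 0.3022 0.0816] t 18.48 j6 -0.93 F [1.3 0.2 1.4] w 0.924
[0.53736415 0.46450559 0.        ] [[0.5118658  0.46253756 0.144     ]]
```

```bash
python3 -m creep '0.5 0 35 0 0 0 -0.85; 0.5 0 69.5 0 0 0 -0.85; 0.5 0 69.5 0 0 0 -0.85; 0.5 0 69.5 0 0 0 -0.85'; python3 -m creep '0 0 0 0 0 0 0.8; 0 0 0 0 0 0 0.8; 0 0 0 0 0 0 0.8; 0 0 0 0 0 0 0.8; 0 0 0 0 0 0 0.8' 40; python3 -m creep '0 0 0 0 0 0 0.8; 0 0 0 0 0 0 0.8; 0 0 0 0 0 0 0.8'; python3 -m creep '0 0 -30 0 0 0 0.8; 0 0 -80 0 0 0 0.8; 0 0 -140 0 0 0 0.8; 0 0 -178 0 0 0 0.8; 0 0 -178 0 0 0 0.8';python3 -c "
from h import *
go(.6305,-.0268,.20,92.3)"
```

```text
time_s: 18.98
tool_pos: [0.3556, 0.3029, 0.0129]
eef_rot: [-0.02, 1.0, 0.001, 0.001]
ft_force: [0.3, 0.4, 0.4]
grip_width: 0.924
time_s: 19.6
tool_pos: [0.3551, 0.3027, 0.0126]
eef_rot: [-0.02, 1.0, 0.001, 0.001]
ft_force: [-0.8, -0.7, 12.3]
grip_width: 0.689
time_s: 19.98
tool_pos: [0.3551, 0.3027, 0.0126]
eef_rot: [-0.02, 1.0, 0.001, 0.001]
ft_force: [-0.9, -1.7, 13.0]
grip_width: 0.686
time_s: 20.6
tool_pos: [0.3556, 0.3032, 0.1925]
eef_rot: [-0.02, 1.0, 0.002, 0.003]
ft_force: [0.4, 0.8, -1.5]
grip_width: 0.689
shift [-261.4 -340.8   -7.4] turn [0.005 0.007 0.   ] at [0.3556 0.3032 0.1925] t 20.6 j6 -0.93 F [ 0.4  0.8 -1.5] w 0.689
```

```bash
python3 -m creep '-36 -47 0 0 0 0 0.8; -72 -94 0 0 0 0 0.8; -108 -141 0 0 0 0 0.8; -144 -188 0 0 0 0 0.8; -180 -235 0 0 0 0 0.8';python3 -m creep '-36 -47 0 0 0 0 0.8; -72 -94 0 0 0 0 0.8;-81 -106 0 0 0 0 0.8; -81 -106 0 0 0 0 0.8; -81 -106 30 0 0 0 0.8'; python3 -m creep '0 0 70 0 0 0 0.8;0 0 70 0 0 0 0.8;0 0 70 0 0 0 0.8'; python3 snap.py wrist w10; python3 - <<'E'
from h import *
go(.6305,-.0268,.0345,92.3)
z=np.load('pics/w10.npz'); p=z['p']; pose=dict(tool_pos=z['pos'],eef_rot=z['rot'])
E
```

```text
time_s: 21.22
tool_pos: [0.5435, 0.0725, 0.1877]
eef_rot: [-0.02, 1.0, -0.0, -0.001]
ft_force: [1.0, 0.8, -0.9]
grip_width: 0.692
time_s: 21.85
tool_pos: [0.6288, -0.0272, 0.1599]
eef_rot: [-0.02, 1.0, 0.0, 0.002]
ft_force: [0.8, -0.3, -1.5]
grip_width: 0.692
time_s: 22.22
tool_pos: [0.628, -0.0274, 0.0891]
eef_rot: [-0.021, 1.0, 0.0, -0.0]
ft_force: [0.5, -0.4, -0.6]
grip_width: 0.69
shift [-1.2  0.8 55.8] turn [-0.     0.002  0.001] at [ 0.6292 -0.0277  0.0903] t 22.27 j6 -1.67 F [ 0.1  0.3 -0.5] w 0.69
```

View pics/w10.png

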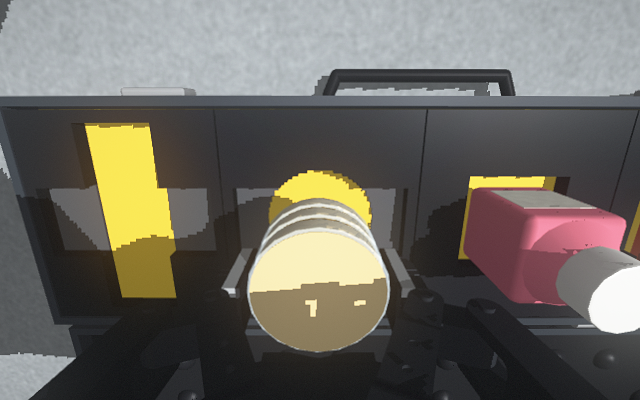

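```bash
python3 - <<'E'
from h import *
z=np.load('pics/w10.npz'); p=z['p']; pose=dict(tool_pos=z['pos'],eef_rot=z['rot'])
print(np.round(ray('wrist',[(270,208),(372,208)],.022,pose)*1000,1).tolist(),np.round(ray('wrist',[(320,170)],.034,pose)*1000,1).tolist(),np.round(ray('wrist',[(236,200),(406,200)],.024,pose)*1000,1).tolist())
# tube bay
print(np.round(ray('wrist',[(85,124),(149,124),(119,297),(176,297)],.022,pose)*1000,1).tolist())
E
```

```text
[[625.1, -62.6, 22.0], [622.2, 10.3, 22.0]] [[593.6, -28.2, 34.0]] [[619.4, -86.2, 24.0], [614.6, 33.3, 24.0]]
[[571.3, -185.0, 22.0], [569.7, -142.4, 22.0], [704.2, -182.4, 22.0], [702.2, -137.2, 22.0]]
```

```bash
python3 -m creep '-1 1.5 20 0 0 0 0.8; -1 1.5 38 0 0 0 0.8; -1 1.5 50 0 0 0 0.8; -1 1.5 53.5 0 0 0 0.8; -1 1.5 53.5 0 0 0 0.8'; python3 -m creep '0 0 1 0 0 0 0.8; 0 0 1 0 0 0 0.8'; python3 -m creep '0 0 1 0 0 0 0.8; 0 0 1 0 0 0 0.8'
```

```text
time_s: 22.9
tool_pos: [0.6293, -0.0269, 0.035]
eef_rot: [-0.02, 1.0, 0.0, -0.0]
ft_force: [0.1, 0.1, -0.3]
grip_width: 0.692
time_s: 23.15
tool_pos: [0.6295, -0.027, 0.0347]
eef_rot: [-0.02, 1.0, 0.0, 0.0]
ft_force: [-2.6, -0.5, 6.9]
grip_width: 0.689
time_s: 23.4
tool_pos: [0.6295, -0.027, 0.0347]
eef_rot: [-0.02, 1.0, 0.0, 0.0]
ft_force: [-5.2, -0.2, 14.5]
grip_width: 0.691
```

```bash
python3 -m creep '0 0 -1 0 0 0 0.2; 0 0 -1 0 0 0 -0.1; 0 0 -1 0 0 0 -0.4; 0 0 -1 0 0 0 -0.6; 0 0 -1 0 0 0 -0.65'; python3 -m creep '0 0 0 0 0 0 -0.65; 0 0 -20 0 0 0 -0.65; 0 0 -60 0 0 0 -0.65; 0 0 -120 0 0 0 -0.65; 0 0 -180 0 0 0 -0.65'; python3 -m creep '60 0 0 0 0 0 -0.65; 60 0 0 0 0 0 -0.65; 60 0 0 0 0 0 -0.65'; python3 snap.py wrist w11;python3 - <<'E'
from h import *
go(.40,-.27,.20,92.3)
z=np.load('pics/w11.npz'); W=cloud(z['p'],z['d'],'wrist',dict(tool_pos=z['pos'],eef_rot=z['rot']))
zc=W[180:300,270:370,2]; print(np.histogram(zc[zc>.04],bins=np.arange(.04,.1,.005)))
E
```

```text
time_s: 24.02
tool_pos: [0.6293, -0.0268, 0.0338]
eef_rot: [-0.02, 1.0, 0.0, -0.0]
ft_force: [0.0, -0.2, -0.1]
grip_width: 0.824
time_s: 24.65
tool_pos: [0.6292, -0.0268, 0.2172]
eef_rot: [-0.02, 1.0, -0.0, 0.0]
ft_force: [0.8, 0.3, -0.4]
grip_width: 0.827
time_s: 25.02
tool_pos: [0.57, -0.0293, 0.2155]
eef_rot: [-0.02, 1.0, -0.0, 0.001]
ft_force: [0.7, -0.0, 0.5]
grip_width: 0.825
shift [ 180.2 -233.6   14.9] turn [-0.     0.002  0.   ] at [ 0.5706 -0.0293  0.2152] t 25.07 j6 -1.68 F [ 0.4  0.5 -0.5] w 0.83
(array([  35,   75,  116,   36,   80, 2414,   10,    0,    0,    0,    0]), array([0.04 , 0.045, 0.05 , 0.055, 0.06 , 0.065, 0.07 , 0.075, 0.08 ,
       0.085, 0.09 , 0.095]))
```

View pics/w11.png

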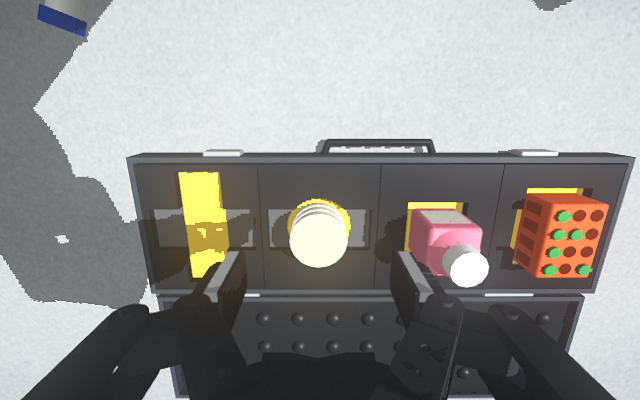

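Dishes seated, top at 0.067. Now the tube; hover and measure it.

```bash
python3 -m creep '45 -58 0 0 0 0 -0.65; 90 -117 0 0 0 0.1 -0.65; 135 -175 0 0 0 0.2 -0.65; 170 -234 0 0 0 0.3 -0.65; 170 -234 10 0 0 0.4 -0.65'; python3 -m creep '0 0 0 0 0 0 -0.65; 0 0 0 0 0 0 -0.65'; python3 snap.py wrist w12; python3 - <<'E'
from h import *
go(.38,-.27,.08,69.4)
z=np.load('pics/w12.npz'); p=z['p']; pose=dict(tool_pos=z['pos'],eef_rot=z['rot']); W=cloud(p,z['d'],'wrist',pose)
zc=W[...,2]; m=((zc>.012)&(zc<.05)).astype(np.uint8); m[250:]=0; m=cv2.morphologyEx(m,cv2.MORPH_OPEN,np.ones((3,3),np.uint8))
n,l,st,c=cv2.connectedComponentsWithStats(m)
for i in range(1,n):
    if st[i,4]>300:
        v,u=np.where(l==i); X=ray('wrist',np.c_[u,v],.016,pose)[:,:2]; r=cv2.minAreaRect((X*1000).astype(np.float32)); print(st[i],X.mean(0),np.round(r[0],1),np.round(r[1],1),r[2], np.median(W[l==i],0))
        ax=np.array([np.cos(np.radians(r[2]+90)),np.sin(np.radians(r[2]+90))])
E
```

```text
time_s: 25.7
tool_pos: [0.4092, -0.2729, 0.2049]
eef_rot: [0.181, 0.983, -0.001, 0.001]
ft_force: [-0.2, 0.6, -0.6]
grip_width: 0.822
time_s: 25.95
tool_pos: [0.4099, -0.2702, 0.2042]
eef_rot: [0.179, 0.984, 0.0, 0.0]
ft_force: [-0.1, 0.6, -0.0]
grip_width: 0.827
shift [ 28.1 -10.8 124.2] turn [0.    0.    0.001] at [ 0.41   -0.2697  0.2042] t 26.0 j6 -1.82 F [ 1.2 -0.3  1.5] w 0.825
[ 294   88   33  119 3104] [ 0.38169168 -0.27061544] [ 380.2 -269.4] [ 35.7 125.1] 69.77418518066406 [ 0.37912318 -0.2693598   0.02903492]
[ 455  170  185   80 6855] [ 0.56851611 -0.00938433] [543.3 -31.1] [219.8  95.2] 69.23130798339844 [ 0.55348272 -0.01039804  0.03394707]
```

View pics/w12.png

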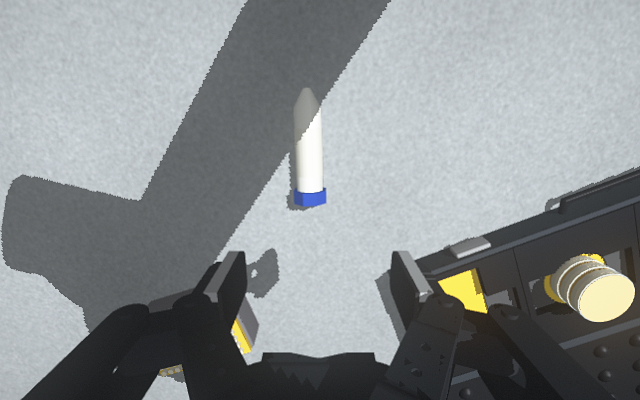

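```bash
python3 -m creep '30 -9 60 0 0 0 -0.65; 30 -9 120 0 0 0 -0.65; 30 -9 144 0 0 0 -0.65; 30 -9 144 0 0 0 -0.65; 30 -9 144 0 0 0 -0.65'; python3 snap.py wrist w13; python3 -c "
from h import *
go(.378,-.2686,.007,69.8)"
```

```text
time_s: 26.62
tool_pos: [0.379, -0.2678, 0.0611]
eef_rot: [0.178, 0.984, -0.0, 0.001]
ft_force: [0.3, -0.5, 0.2]
grip_width: 0.825
shift [ 1.1 -0.8 54.4] turn [-0.001  0.003 -0.006] at [ 0.3792 -0.2682  0.0614] t 26.68 j6 -1.85 F [-0.7 -0.2 -0.7] w 0.825
```

View pics/w13.png

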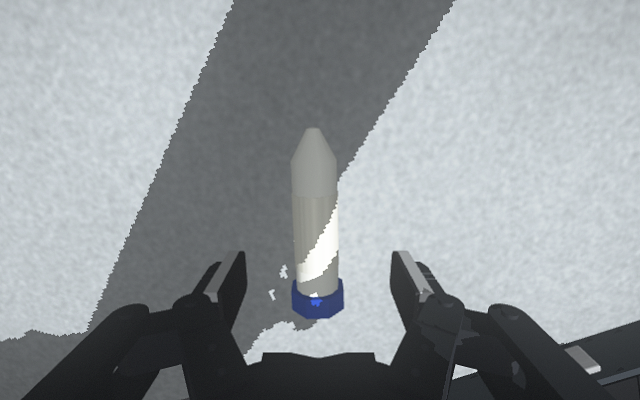

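```bash
python3 - <<'E'
from h import *
z=np.load('pics/w13.npz'); pose=dict(tool_pos=z['pos'],eef_rot=z['rot'])
a=ray('wrist',[(313,128)],.016,pose)[0]; b=ray('wrist',[(318,293)],.033,pose)[0]; print(a,b)
R=Ro.from_quat(z['rot']).as_matrix()
print('tool-frame tip, cap-front top', R.T@(a-z['pos']),R.T@(b-z['pos']))
E
```

```text
[ 0.32030135 -0.24933354  0.016     ] [ 0.41646225 -0.2822854   0.033     ]
tool-frame tip, cap-front top [ 0.06158091 -0.00324009  0.04496717] [-0.04005568 -0.00039157  0.0281258 ]
```

```bash
python3 -m creep '2 -1 25 0 0 0 -0.65; 2 -1 45 0 0 0 -0.65; 2 -1 54 0 0 0 -0.65; 2 -1 54 0 0 0 -0.65; 2 -1 54 0 0 0 -0.65'; python3 -m creep '0 0 0 0 0 0 1; 0 0 0 0 0 0 1; 0 0 0 0 0 0 1; 0 0 0 0 0 0 1; 0 0 0 0 0 0 1' 30; python3 -m creep '0 0 0 0 0 0 1; 0 0 0 0 0 0 1; 0 0 0 0 0 0 1; 0 0 0 0 0 0 1'; python3 -c "
from h import *
go(.378,-.2686,.15,69.8)"
```

```text
time_s: 27.3
tool_pos: [0.3761, -0.2684, 0.007]
eef_rot: [0.179, 0.984, -0.0, 0.001]
ft_force: [-0.1, -0.1, -0.1]
grip_width: 0.829
time_s: 27.92
tool_pos: [0.3757, -0.2681, 0.0065]
eef_rot: [0.179, 0.984, -0.0, 0.0]
ft_force: [-1.8, 1.2, 6.2]
grip_width: 0.328
time_s: 28.42
tool_pos: [0.3756, -0.2681, 0.0065]
eef_rot: [0.179, 0.984, -0.0, 0.0]
ft_force: [-0.6, 0.8, 5.2]
grip_width: 0.327
shift [  -2.4    0.3 -143.5] turn [-0.     0.    -0.007] at [ 0.3756 -0.2681  0.0065] t 28.43 j6 -1.86 F [-0.6  0.8  5.2] w 0.327
```

```bash
python3 -m creep '0 0 -30 0 0 0 1; 0 0 -80 0 0 0 1; 0 0 -140 0 0 0 1; 0 0 -143 0 0 0 1; 0 0 -143 0 0 0 1'; python3 -c "
from h import *
go(.637,-.1572,.15,92.3)"
```

```text
time_s: 29.05
tool_pos: [0.3753, -0.2678, 0.149]
eef_rot: [0.179, 0.984, -0.0, 0.0]
ft_force: [-0.0, -0.0, -1.6]
grip_width: 0.331
shift [-206.   195.7   -0.9] turn [-0.   0.  -0.4] at [ 0.3753 -0.2678  0.149 ] t 29.05 j6 -1.86 F [-0.  -0.  -1.6] w 0.331
```

```bash
python3 -m creep '-41 39 0 0 0 -0.08 1; -82 78 0 0 0 -0.16 1; -123 117 0 0 0 -0.24 1; -164 156 0 0 0 -0.32 1; -206 196 0 0 0 -0.40 1'; python3 -m creep '0 0 0 0 0 0 1; 0 0 0 0 0 0 1'; python3 -c "
from h import *
go(.637,-.1572,.08,92.3)";python3 snap.py wrist w14
```

```text
time_s: 29.68
tool_pos: [0.6374, -0.1558, 0.1459]
eef_rot: [-0.021, 1.0, 0.001, -0.002]
ft_force: [0.4, -0.2, -0.6]
grip_width: 0.325
time_s: 29.92
tool_pos: [0.6356, -0.1565, 0.1462]
eef_rot: [-0.02, 1.0, 0.001, -0.002]
ft_force: [-0.7, 0.6, -1.1]
grip_width: 0.327
shift [-1.7 -0.8 66.2] turn [ 0.001 -0.005  0.   ] at [ 0.6356 -0.1565  0.1462] t 29.93 j6 -1.87 F [-0.7  0.6 -1.1] w 0.327
```

View pics/w14.png

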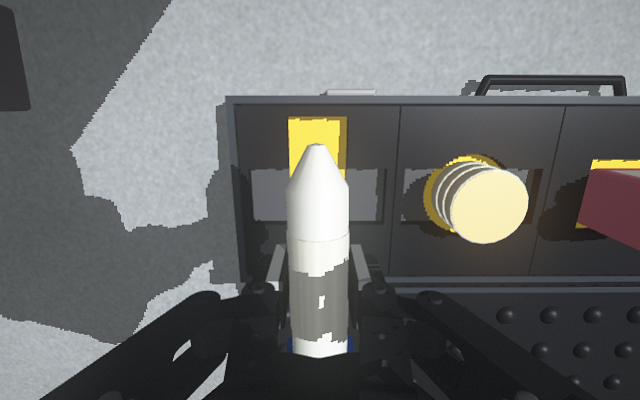

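```bash
python3 - <<'E'
from h import *
z=np.load('pics/w14.npz'); pose=dict(tool_pos=z['pos'],eef_rot=z['rot']); W=cloud(z['p'],z['d'],'wrist',pose)
print('bay',np.round(ray('wrist',[(288,118),(288,165),(346,118),(346,165)],.022,pose)*1000,1).tolist(),'nearx',np.round(ray('wrist',[(318,117)],.034,pose)*1000,1).tolist())
print('tip',np.round(ray('wrist',[(316,145)],.1555,pose)*1000,1))
for v in (160,190,220,240,270,300,340): print(v,np.round(W[v,318]*1000,1))
E
```

```text
bay [[571.7, -184.8, 22.0], [611.4, -184.3, 22.0], [569.8, -136.3, 22.0], [609.4, -133.7, 22.0]] nearx [[569.5, -159.8, 34.0]]
tip [[ 577.2 -160.4  155.5]]
160 [ 582.6 -159.3  161.8]
190 [ 593.8 -158.9  168. ]
220 [ 606.5 -158.4  169. ]
240 [ 614.9 -158.1  170.2]
270 [ 628.5 -157.5  171.2]
300 [ 643.9 -156.9  170.6]
340 [ 664.8 -156.1  171.5]
```

```bash
python3 -m creep '-0.5 -0.5 40 0 0 0 1; -0.5 -0.5 75 0 0 0 1; -0.5 -0.5 85 0 0 0 1; -0.5 -0.5 85 0 0 0 1'; python3 snap.py wrist w15;  python3 -c "
from h import *
go(.6365,-.1575,.0295,92.3)"
```

```text
time_s: 30.48
tool_pos: [0.637, -0.158, 0.0638]
eef_rot: [-0.02, 1.0, 0.0, -0.001]
ft_force: [0.4, -0.2, -0.7]
grip_width: 0.327
shift [ 1.4  0.6 35.3] turn [-0.     0.001 -0.001] at [ 0.6379 -0.1581  0.0648] t 30.52 j6 -1.87 F [ 0.3 -0.  -0.8] w 0.325
```

View pics/w15.png

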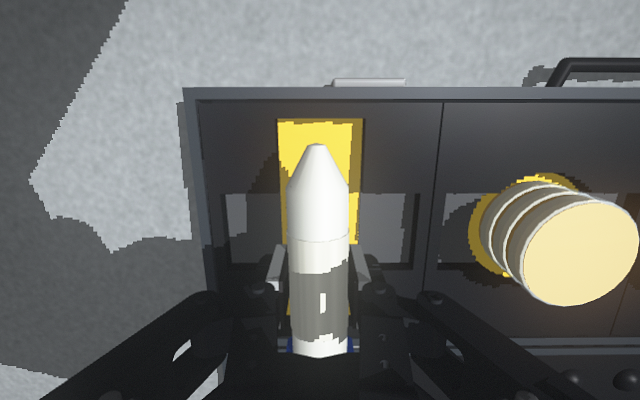

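Tube (col 318) lies centred over its slot (cols 278–362). Lower the rest gently.

```bash
python3 -m creep '1 0.5 12 0 0 0 1; 1 0.5 24 0 0 0 1; 1 0.5 32 0 0 0 1; 1 0.5 34 0 0 0 1; 1 0.5 34 0 0 0 1'; python3 -m creep '0 0 1 0 0 0 1; 0 0 1 0 0 0 1'; python3 -m creep '0 0 1 0 0 0 1; 0 0 1 0 0 0 1'
```

```text
time_s: 31.15
tool_pos: [0.6368, -0.1571, 0.0299]
eef_rot: [-0.02, 1.0, 0.0, -0.0]
ft_force: [-0.8, -0.3, -0.6]
grip_width: 0.325
time_s: 31.4
tool_pos: [0.637, -0.1571, 0.0293]
eef_rot: [-0.02, 1.0, -0.0, 0.0]
ft_force: [-0.3, 1.0, -0.3]
grip_width: 0.326
time_s: 31.65
tool_pos: [0.637, -0.1572, 0.0286]
eef_rot: [-0.02, 1.0, -0.0, 0.0]
ft_force: [-1.2, 0.8, 3.3]
grip_width: 0.328
```

```bash
python3 -m creep '0 0 0.3 0 0 0 0.5; 0 0 0.3 0 0 0 0.3; 0 0 0.3 0 0 0 0; 0 0 0.3 0 0 0 -0.2; 0 0 0 0 0 0 -0.2'; python3 -m creep '0 0 0 0 0 0 -0.3; 0 0 0 0 0 0 -0.3; 0 0 -20 0 0 0 -0.3; 0 0 -60 0 0 0 -0.3; 0 0 -120 0 0 0 -0.3'; python3 -m creep '30 60 -40 0 0 0 -0.65; 60 120 -80 0 0 0 -0.65; 90 180 -80 0 0 0 -0.65; 100 180 -80 0 0 0 -0.65; 100 180 -80 0 0 0 -0.65'; python3 snap.py wrist w16; python3 snap.py scene s16
```

```text
time_s: 32.28
tool_pos: [0.6367, -0.1571, 0.028]
eef_rot: [-0.02, 1.0, 0.0, -0.0]
ft_force: [-0.2, 0.1, 0.3]
grip_width: 0.597
time_s: 32.9
tool_pos: [0.6358, -0.1568, 0.1491]
eef_rot: [-0.02, 1.0, 0.0, -0.001]
ft_force: [2.4, -1.3, 0.5]
grip_width: 0.652
time_s: 33.52
tool_pos: [0.5285, 0.0204, 0.2301]
eef_rot: [-0.022, 1.0, 0.0, 0.001]
ft_force: [0.6, -0.2, -0.3]
grip_width: 0.824
```

View pics/w16.png

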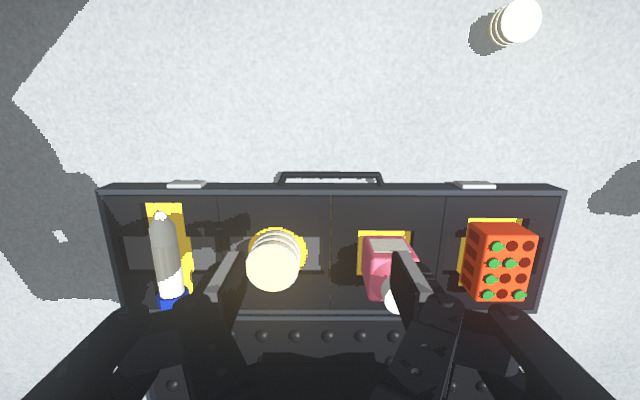

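View pics/s16.png

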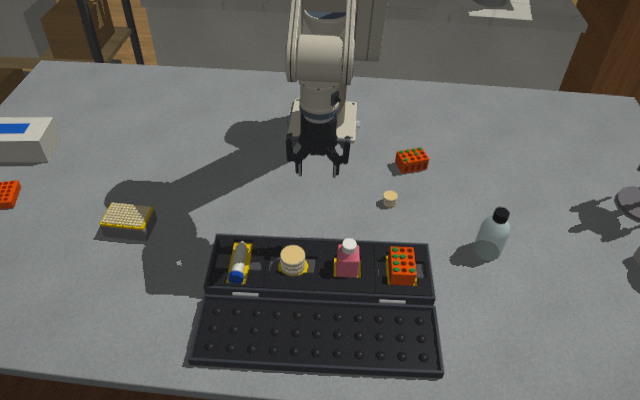

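```bash
python3 - <<'E'
from h import *
z=np.load('pics/w16.npz'); W=cloud(z['p'],z['d'],'wrist',dict(tool_pos=z['pos'],eef_rot=z['rot']))
for u,v in [(161,225),(163,240),(165,255),(168,270),(171,285),(173,296),(174,301)]: print('tube',np.round(np.median(W[v-1:v+2,u-1:u+2].reshape(-1,3),0)*1000,1))
zc=W[...,2]
print('dish top',np.median(zc[255:285,255:295]),'rack',np.median(zc[235:290,480:530]),'foam',np.median(zc[200:215,320:350]))
a=np.load('pics/scene0.npz')['p'].astype(int); b=np.load('pics/s16.npz')['p'].astype(int)
for n,(x0,y0,x1,y1) in dict(tip=(95,198,160,245),flask=(470,205,515,265)).items(): print(n,np.abs(a-b)[y0:y1,x0:x1].mean())
S=cloud(np.load('pics/s16.npz')['p'],np.load('pics/s16.npz')['d'],'scene')
for u,v in [(243,250),(241,260),(239,268),(238,277),(237,281)]: print('scene tube',np.round(S[v,u]*1000,1))
E
python3 snap.py scene s17; python3 -c "
import numpy as np,cv2
from h import *
p=np.load('pics/s17.npz')['p']; save(cv2.resize(p[230:300,210:440],None,fx=3.4,fy=3.4,interpolation=cv2.INTER_CUBIC),'z17.png')"
```

```text
tube [ 591.2 -156.1   46.6]
tube [ 608.3 -153.6   50.5]
tube [ 626.6 -152.8   51.6]
tube [ 645.4 -151.3   52.3]
tube [ 665.7 -149.8   52.4]
tube [ 681.1 -148.8   52.4]
tube [ 683.3 -145.9   57.2]
dish top 0.06827597629940661 rack 0.06777677850901609 foam 0.03492267993444441
tip 21.480305510092744
flask 3.8332098765432097
scene tube [ 615.3 -149.9   51.5]
scene tube [ 643.6 -149.7   48.2]
scene tube [ 669.  -149.4   50.1]
scene tube [ 695.3 -146.7   50.4]
scene tube [ 694.9 -150.7   33.6]
```

View pics/z17.png

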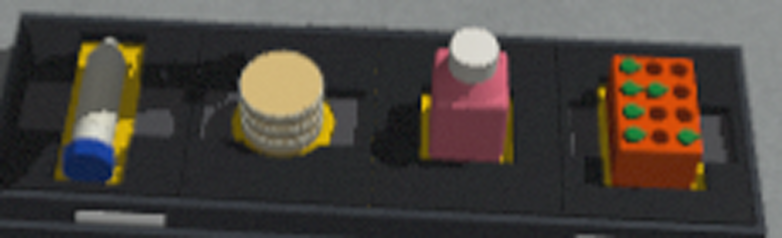

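```bash
python3 - <<'E'
from h import *
A=np.load('pics/scene0.npz'); B=np.load('pics/s16.npz')
for n,(x0,y0,x1,y1) in dict(tip=(95,198,160,245),flask=(470,205,515,265),smalldish=(380,185,400,212)).items():
    e=np.abs(A['d']-B['d'])[y0:y1,x0:x1]; print(n,np.median(e),np.percentile(e,95))
print(np.round(state()['time_s'],2),state()['ft_force'].round(1))
close_job()
E
```

```text
tip 0.0025981665 0.00771159
flask 0.0024964213 0.0075777536
smalldish 0.0029003024 0.0087329615
33.67 [0.1 0.6 0.2]
the job is handed in; nothing more can be done
```

The kit is packed in the order asked and the job is handed in, at about 34 s of the 128 s. The rack, bottle, dishes and tube each stand or lie in their own cut-out. I lowered each until it touched the floor (up to 15 N at the wrist) and then let go.

**Choices between look-alikes**
- **Rack:** I took the one at about (0.44, -0.10). A shallower orange rack with no green lids stands farther right, near y = -0.86. It measured about 30 mm tall instead of 45, so I took it not to be one of the look-alikes.
- **Dishes:** I took the larger stack, 60 mm across.

**Last checks**
- **Heights:** the rack top measured 68 mm (67 expected), the dishes 68 mm (67) and the bottle cap about 121 mm (120). The foam itself also read about 1 mm high, so all three are on the floor.
- **Tube:** its body top measured about 52 mm (52.5 expected) and it lies level along its slot. One reading at its cap edge came out about 2 mm high, which I put down to edge noise.
- **Bystanders:** depths at the tip box and glass bottle were unchanged within camera noise. The tip box's colours differed between pictures; I put this down to the arm's shadow, since its depth had not changed.
- **Robot:** the gripper was clear of everything and the wrist force was near zero.

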